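Lever open the sample case

ROBOT

A 6-joint arm with a two-finger parallel gripper is mounted at the origin on the work surface. World frame = base frame: x ahead of the robot, y to its left, z up, the work surface at z = 0. Lengths are in m, angles in rad, forces in N, time in s.
With the tool pointing down it reaches from about 0.225 to 0.725 m from the base axis. Payload 3.1 kg.
Tool frame: the origin (TCP) lies midway between the tips of the shut fingers; the grasp point (between the pads) lies 19 mm behind it; z points along the fingers, y is the line along which they close (so a half turn about z gives the same grasp; the last joint's range is limited). The gripper opens to 85 mm and grips with 20 to 120 N. Pads are 22 mm wide; open, the fingers measure 114 mm over their backs; the gripper's body (76 mm by 85 mm) begins 54 mm behind the grasp point. The pads swing forward as they close: fully open they stand 13 mm farther back than shut.
Start: joints at [0.99, 0.048, 0.099, 1.622, 0, 1.443], TCP at [0.23, 0.472, 0.231] pointing down, gripper open.
Joint ranges: [-2.91, 2.91], [-0.99, 1.94], [-1.21, 1.42], [-2.12, 2.29], [-1.49, 1.47], [-3.14, 3.14]. Speed limits (rad/s): [2.79, 2.79, 3.14, 3.14, 3.14, 3.14].

INTERFACE

Orientations are given as a unit quaternion [x, y, z, w].
In Python, from station import manip, cams gives the robot as it stands. The module is installed in compiled form; this text tells all that it offers.
- The arm moves only by the tool step_arm, never from a script. Its argument "series" is text: rows parted by semicolons, each of 7 numbers parted by spaces: the turn, a rotation vector about the world's x, y, z in rad, then the shift along the world's x, y, z in m, then the finger opening in m, from 0 to 0.0854. In form: wx wy wz x y z claw; .... A call has 1 to 10 rows; each row shifts and turns the commanded pose from where the row before left it; what a row does not reach is not made up. A row lasts 1/8 s, in which the tool goes at most 62.5 mm and 10.7 degrees, less where a joint would pass 70% of its speed; a pose out of reach is approached as far as the arm can. A call is refused whole if a number of a shift passes 0.0625 or a number of a turn 0.188, either way. A call with a gripper value outside its range is refused whole. The fingers move at their own pace and stop on an object; the grip force is fixed at half the most. Time passes only in rows, so rows that do not move let the fingers close. It gives the time, the measured TCP pose, the force, the opening and the grip force at its end, in the units of the state.
- manip.observe(): the state, without advancing time (a new reading comes with each control period).
- cams.snapshot(name): name is "scene" or "top" or "wrist"; returns a dict with "pixels" (400x640x3 uint8, red, green, blue), "range_z" (400x640 float32, m along the optical axis (not along the pixel's ray), 0 where there is no reading), "camera_matrix" (3x3 intrinsics, pixels), "D" ([k1, k2, p1, p2, k3] as OpenCV has them; the pictures are not rectified), "xyz" and "orientation" of the camera in the world; the wrist camera has in their place "T_tool_cam" (4x4, takes a point from camera to tool coordinates, whose origin is the TCP and whose axes are the flange's). Camera axes: x right, y down, z forward; pixel columns grow to the right and rows downward; lengths in m; the calibration is good to about 2 mm. A picture is of the moment at which its call begins: read the wrist's pose just before it.
- manip.close_job(): hands the job in; it is judged then, once.
Trained networks look in a picture, given as the dict that the camera call returned (one of the last four; its "shot" number tells which), for a name from the list of things; names that differ only in an ending like _2 or _b are one class to them, and where a whole thing is asked for, a point or a joint stands for the part that bears it (a point fixed in the world has none). Each returns a list of dicts, best first, with "score" (0 to 1); they miss things now and then, are a little off and sometimes report something else, mostly with a low value. They report only what shows in the picture. A call takes as long as a camera call. They do not tell look-alikes from the thing itself.
- cams.look_for(picture, name): "location" ([x, y, z] in m, in world coordinates, good to about 4 mm: the middle of the surface that is visible of it).
- cams.tip_of(picture, name): "location" ([x, y, z] in m, in world coordinates, good to about 4 mm: a listed point, or the origin of a listed thing).
The state is a dict: "clock": time; "joint_positions": joint angles; "joint_velocities": joint speeds; "tau": joint torques, N m; "position": TCP position; "tcp_rot": TCP orientation; "force": force on the tool from outside, world axes, zero at the start; "ft_torque": the same for the moment, N m; "width": opening from 0.0 (shut) to 1.0 (fully open); "gripper_force": force on a finger pad.
Only numpy, scipy, OpenCV 4.12 (cv2) and the standard library are available. Lean on these libraries where they do the work, as an engineer would, in place of code of your own. Each camera call takes 0.05 s, during which the arm holds its last target. There are 200 camera calls.

TASK

Take the spatula out of its wooden stand and use its blade, through the notch in the front rim of the grey sample case, to lever up the flush lid; then swing the lid on until it stands upright by itself. Put the spatula back in the stand, blade down and fully home, and leave everything else on the bench where it is.

Things in the scene. Friction and masses are not known exactly. Their poses are not given: they have to be found in the camera images.
- case: Grey plastic sample case fixed to the bench, 130 (x) x 180 (y) x 70 mm high, hollow, free inside down to 45 height. Origin: centre of its underside; x points from its front to the hinge side (roughly to the robot's right), y along the front, z up. The top is flush at 70: front wall 5 thick (x -65 to -60), rim 12 wide (x -60 to -48), then the lid from x = -48.
- case_front (a point): Middle of the top edge of the case's front face, at (-65, 0, 70) mm of case, same axes. The front wall's top (5 thick) is the fulcrum for levering. A straight blade gets under the lid only when tilted about 40 degrees from vertical, handle towards the case's front, tip towards the hinge; tilted so it passes the notch with 2 mm to spare on either side.
- rim_mid (a point): Middle of the rim's top, at (-54, 0, 70) mm of case. The rim (12 deep) has one notch, the only opening in the top: 28 mm long along y, the rim's full 12 mm wide between front wall and lid edge, open down into the case. Its middle lies anywhere from y = -25 to +25 of the case: this is not reported, so look for it or feel for it with the blade.
- lid (a joint): Angle of the grey lid in rad: 0 closed and flush, grows as it opens upward, stop at 1.68 (1.57 = upright). Lid 106 mm long (hinge to front edge) x 160 wide (y) x 5 thick, 130 g. The hinge is stiff (0.15 N m of friction): the lid stays at any angle; 2 to 3 N up at the edge open it.
- lid_edge (a point): Middle of the lower front edge of the lid; moves with the lid. Closed: at (-48, 0, 65) of case. Its x axis points along the lid towards the hinge.
- lid_hinge (a point): Middle of the lid's hinge axis, on the lid's underside, at (58, 0, 65) of case; the axis runs along the case's y.
- stand: Light wooden block fixed to the bench, 70 (x) x 60 (y) x 75 high, with one upright slot right through its middle, 11 (x) x 23 (y). Origin: centre of its underside, z up.
- spatula: Spatula standing in the stand's slot, blade down. Origin: centre of the underside of its steel collar, which rests on the stand's top; z up along the handle, x normal to the blade's flat. Collar 22 (x) x 30 (y) mm, z 0 to 6; wooden handle 14 (x) x 18 (y), z 6 to 86; straight steel blade 2 (x) x 12 (y), z 0 to -65. About 90 g. Grip it firmly across the 14 mm, fingers closing along x.
- blade_tip (a point): End of the spatula's blade, at (0, 0, -65) of spatula.
- beaker: Bystander: glass beaker, 64 across, 60 high. Origin: centre of underside, as for all bystanders.
- amber: Bystander: amber bottle, 80 across, 160 high.
- tin: Bystander: flat round tin, 66 across, 35 high.
- wash: Bystander: clear plastic bottle, 66 across, 150 high.
- block: Bystander: wooden block, 90 x 60 x 45 high.
- jar: Bystander: white jar, 72 across, 60 high.
- vial_tray: Bystander: open metal tray, 110 x 80 x 30 high.
There are look-alikes about, which are no part of the job. Leave any purple look-alike of the case alone. Of the things that look like the spatula, the smaller one is meant.

How it is judged:
On the way, in this order (a step that is already met when the one before it is completed fails the run):
1. the blade, resting under the lid, has levered it ajar (value of joint lid between 0.06 and 0.8 rad and contact force between spatula and lid above 0.3 N), for 0.05 s.
2. the lid stands about upright (value of joint lid above 1.35 rad), for 0.2 s.
At the end, for the whole second after the job is handed in: The lid stands open at more than 1.35 rad (77 degrees) and the spatula is back in the stand's slot, blade down: collar within 4 mm of the stand's top, within 8 mm of the slot's centre and within 0.1 rad of upright, released and at rest (value of joint lid above 1.35 rad and angle between spatula's own z axis and vertical below 0.1 rad and horizontal distance between spatula and stand below 0.008 m and height (world z) of spatula between 0.07 and 0.079 m and linear speed of spatula below 0.02 m/s); the robot touches nothing.
It fails at once if a bystander was pushed more than 30 mm or tipped (distance of any of beaker, amber, tin, wash, block, jar, vial_tray from where it was at the start of the episode above 0.03 m or angle between any of beaker, amber, tin, wash, block, jar, vial_tray's own z axis and vertical above 0.5 rad).
It also fails if it takes over 64 s, if anything falls off the work surface, if the arm or the gripper's body presses on something with over 40 N, if the wrist force passes 120 N, or if a joint passes its speed limit or range.

## Working session

There is one attempt and no reset: what is moved stays moved. The work goes in short steps, Python scripts to look and compute and a tool call to move; the robot and the scene stay as the last step left them, time stands still between calls to the robot, and variables do not carry over. Pictures are saved under pics/ and viewed, at most 10 in all, crops included, and the job is handed in when it is done.

Besides the shell and the picture viewer there is one more tool, called after "Call:" as name(argument=value, ...), one argument or row to a line, values as JSON. step_arm: Moves the arm, as the interface text tells. Its arguments: {"type":"object","properties":{"series":{"type":"string"}},"required":["series"]}

```bash
mkdir -p pics
cat > h.py <<'E'
import numpy as np, cv2
from station import manip, cams
from scipy.spatial.transform import Rotation as R
def cloud(p,T=None):
    K=np.array(p["camera_matrix"]);D=np.array(p["D"]);z=p["range_z"]
    v,u=np.mgrid[0:400,0:640]
    n=cv2.undistortPoints(np.stack([u,v],-1).reshape(-1,1,2).astype(np.float64),K,D).reshape(400,640,2)
    c=np.dstack([n[...,0]*z,n[...,1]*z,z])
    if "T_tool_cam" in p:
        M=np.array(p["T_tool_cam"]);s=T
        c=c@M[:3,:3].T+M[:3,3]; r=R.from_quat(s["tcp_rot"]).as_matrix(); c=c@r.T+np.array(s["position"])
    else:
        q=np.array(p["orientation"]); r=R.from_quat(q).as_matrix() if q.size==4 else q.reshape(3,3)
        c=c@r.T+np.array(p["xyz"])
    c[z==0]=np.nan
    return c
def save(n,img): cv2.imwrite("pics/"+n,cv2.cvtColor(np.ascontiguousarray(img),cv2.COLOR_RGB2BGR))
E
cat > a.py <<'E'
from h import *
s=manip.observe(); print(s)
for cam in ["scene","top"]:
    p=cams.snapshot(cam); save(cam+"0.png",p["pixels"]); np.savez("/tmp/"+cam,c=cloud(p),px=p["pixels"])
    print(cam,p["xyz"],p["orientation"])
    for n in ["case","case_front","rim_mid","lid_hinge","stand","spatula","blade_tip","beaker","amber","tin","wash","block","jar","vial_tray"]:
        print(n,[(np.round(d["location"],3).tolist(),round(d["score"],2)) for d in cams.tip_of(p,n)][:3])
E
python3 a.py
```

```text
{'clock': 0.0, 'joint_positions': array([ 9.90222194e-01,  4.87593168e-02,  9.76067620e-02,  1.62199287e+00,
       -6.28311543e-06,  1.44297016e+00]), 'joint_velocities': array([-0.00045801,  0.00330435, -0.00054903,  0.00023489,  0.00415919,
        0.00033945]), 'tau': array([ 3.46686320e-04, -3.38779020e+01,  3.20015860e+01,  2.02036434e-02,
       -5.64571792e-05, -4.21654093e-06]), 'position': array([0.22934693, 0.47158439, 0.23011717]), 'tcp_rot': array([ 2.24445344e-01,  9.74485971e-01, -1.10272497e-03, -4.04433402e-04]), 'force': array([-0.87389166, -0.28871158,  0.55314722]), 'ft_torque': array([-0.01772907, -0.01071972,  0.02284098]), 'gripper_force': 0.0, 'width': 1.0004469117167283}
scene [ 1.1372449  -0.92600589  0.8753182 ] [ 0.84727616  0.25864937 -0.13839347 -0.44279889]
case [([0.258, 0.461, 0.001], 0.88), ([0.303, 0.195, 0.004], 0.66), ([0.554, 0.215, -0.002], 0.58)]
case_front [([0.277, 0.525, 0.07], 0.94), ([0.574, 0.282, 0.068], 0.87), ([0.33, 0.256, 0.071], 0.87)]
rim_mid [([0.273, 0.511, 0.071], 0.76), ([0.566, 0.268, 0.072], 0.7), ([0.464, 0.451, -0.002], 0.6
[... 1215 characters left out ...]
]
stand [([0.584, -0.225, -0.004], 0.92), ([0.468, 0.451, -0.0], 0.43), ([0.487, -0.399, 0.003], 0.32)]
spatula [([0.585, -0.22, 0.074], 0.64), ([0.574, -0.32, 0.085], 0.44)]
blade_tip [([0.571, -0.32, 0.005], 0.71)]
beaker [([0.613, -0.01, -0.001], 0.59), ([0.78, -0.012, -0.0], 0.51), ([0.66, 0.425, -0.004], 0.51)]
amber [([0.612, -0.006, -0.002], 0.67), ([0.568, 0.263, 0.065], 0.66), ([0.777, -0.012, 0.001], 0.56)]
tin [([0.443, -0.014, 0.001], 0.78)]
wash [([0.487, -0.399, -0.002], 0.86), ([0.55, 0.155, 0.068], 0.39)]
block [([0.572, -0.44, -0.0], 0.85)]
jar [([0.467, 0.448, -0.003], 0.86)]
vial_tray [([0.574, -0.44, 0.0], 0.62), ([0.66, 0.426, -0.002], 0.61), ([0.559, 0.212, 0.0], 0.27)]
```

View pics/scene0.png

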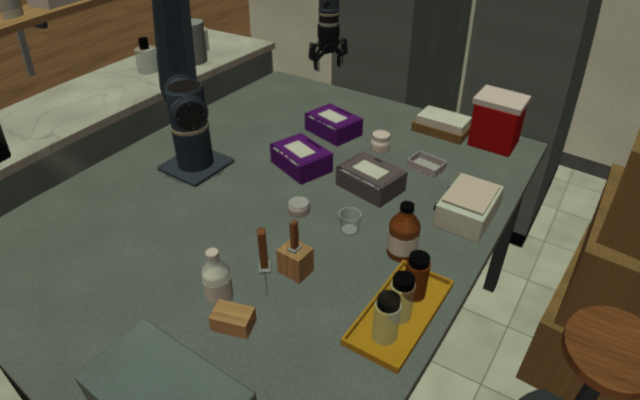

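View pics/top0.png

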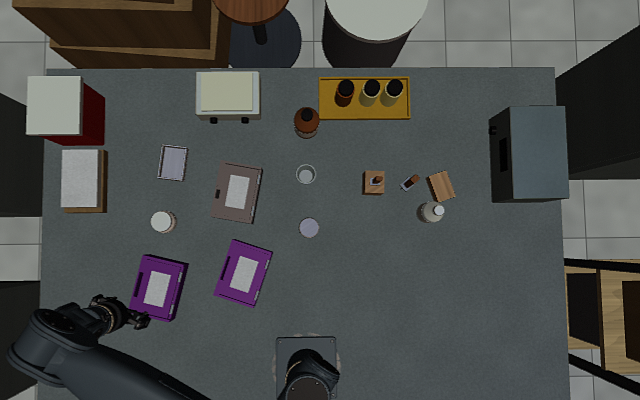

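The scene picture shows the grey case at about (372,178) and two purple look-alikes at (333,123) and (301,158). A spatula stands in the wooden stand at (295,250), and a longer one stands free at (263,260). The free one has its collar at 0.087 m and the stand one at 0.075 m, so the stand one is the smaller. I'll crop both objects closely.

```bash
cat > b.py <<'E'
from h import *
d=np.load("/tmp/top.npz");c=d["c"];px=d["px"]
a=cv2.resize(px[150:235,200:275],None,fx=7,fy=7,interpolation=cv2.INTER_CUBIC)
b=cv2.resize(px[160:205,350:430],None,fx=3.4,fy=3.4,interpolation=cv2.INTER_CUBIC)
im=np.zeros((595,800,3),np.uint8);im[:595,:525]=a;im[:b.shape[0],526:526+b.shape[1]]=b
e=np.load("/tmp/scene.npz")["px"][215:300,240:320];e=cv2.resize(e,None,fx=3.4,fy=3.4,interpolation=cv2.INTER_CUBIC)
im[200:200+e.shape[0],526:526+e.shape[1]]=e
save("crop1.png",im)
def rect(x,y,r,z0,z1):
    m=(np.hypot(c[...,0]-x,c[...,1]-y)<r)&(c[...,2]>z0)&(c[...,2]<z1)
    P=c[m]; (ce,sz,an)=cv2.minAreaRect((P[:,:2]*1000).astype(np.float32)); print(len(P),np.round(ce,1),np.round(sz,1),round(an,2),"z",np.median(P[:,2]),P[:,2].max())
rect(.558,.215,.13,.062,.078)
rect(.584,-.222,.06,.068,.08)
rect(.584,-.222,.06,.12,.2)
rect(.574,-.32,.05,.12,.25)
E
python3 b.py
```

```text
2287 [556.9 215. ] [131.3 180.6] 79.43 z 0.0705114565741285 0.07798862059956702
302 [ 582.7 -218.7] [60.4 69.6] 86.88 z 0.07546231070136677 0.07994002470175277
44 [ 582.2 -217.8] [17.2 12.7] 88.59 z 0.159453322240232 0.16836227414433447
95 [ 574.9 -315.2] [19.7 23.6] 39.37 z 0.19520791750028232 0.20518661408163075
```

View pics/crop1.png

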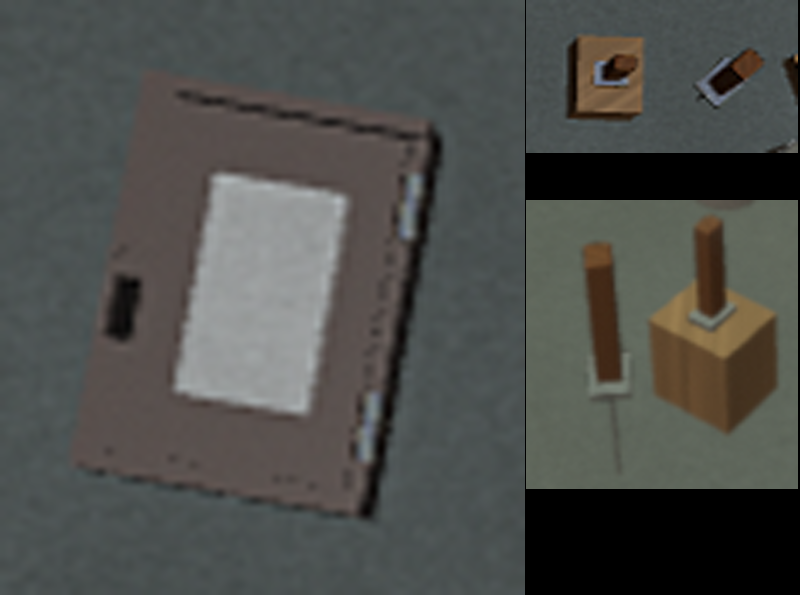

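The crop shows the notch as a dark patch at (122,307) on the front rim. In the crop from the top camera, the stand spatula is at (615,68) and the longer free one is at (725,78). The candidates were the stand spatula at top px (375,180) and the free one at (410,183). I choose the stand one. I'm moving now, and will look at the notch with the wrist camera on the way.

Call:
step_arm(
  series="0 0 -0.168 0.046 -0.036 0.01 0.0854;0 0 -0.168 0.046 -0.036 0.01 0.0854;0 0 -0.168 0.046 -0.036 0.01 0.0854;0 0 -0.168 0.046 -0.036 0.01 0.0854;0 0 -0.168 0.046 -0.036 0.01 0.0854;0 0 -0.168 0.046 -0.036 0.01 0.0854;0 0 -0.165 0.046 -0.036 0.01 0.0854;0 0 0 0 0 0 0.0854;0 0 0 0 0 0 0.0854",
)

```text
clock: 2.62
position: [0.5515, 0.22, 0.301]
tcp_rot: [0.726, 0.687, -0.0, -0.0]
force: [0.2, 0.3, -0.9]
width: 1.002
gripper_force: 0.0
```

```bash
cat > c.py <<'E'
from h import *
d=np.load("/tmp/top.npz");print("notch top cam",d["c"][190:199,214:222,:].reshape(-1,3)[::9].round(3).tolist()[:8])
s=manip.observe();p=cams.snapshot("wrist");save("w1.png",p["pixels"])
print(s["position"],R.from_quat(s["tcp_rot"]).as_matrix().round(3).tolist(),s["joint_positions"].round(3))
print(np.round(p["T_tool_cam"],4).tolist())
c=cloud(p,s);np.savez("/tmp/w1",c=c,px=p["pixels"])
for n in ["case","case_front","rim_mid","lid_hinge"]: print(n,[(np.round(x["location"],3).tolist(),round(x["score"],2)) for x in cams.tip_of(p,n)][:2])
E
python3 c.py
```

```text
notch top cam [[0.561, 0.28, 0.075], [0.558, 0.278, 0.069], [0.556, 0.276, 0.059], [0.554, 0.276, 0.042], [0.554, 0.277, 0.017], [0.545, 0.265, 0.07], [0.542, 0.262, 0.071], [0.539, 0.258, 0.074]]
[0.55153087 0.22001951 0.30097584] [[0.055, 0.998, -0.001], [0.998, -0.055, 0.0], [0.0, -0.001, -1.0]] [2.660e-01 2.700e-01 4.890e-01 1.791e+00 1.000e-03 1.892e+00]
[[-0.0004, -0.9471, -0.3209, 0.0826], [1.0, -0.0003, -0.0006, 0.0008], [0.0005, -0.3209, 0.9471, -0.1428], [0.0, 0.0, 0.0, 1.0]]
case [([0.305, 0.191, -0.004], 0.86), ([0.559, 0.212, -0.001], 0.61)]
case_front [([0.569, 0.282, 0.07], 0.95), ([0.327, 0.252, 0.068], 0.87)]
rim_mid [([0.569, 0.261, 0.07], 0.73), ([0.327, 0.241, 0.072], 0.6)]
lid_hinge [([0.288, 0.139, 0.067], 0.88), ([0.547, 0.159, 0.067], 0.87)]
```

View pics/w1.png

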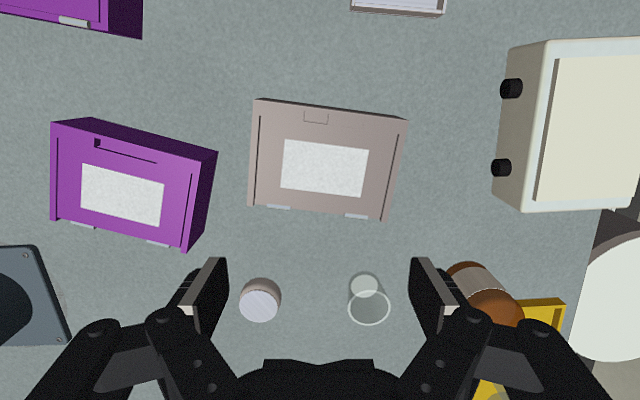

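The wrist view shows the grey case with the notch at about px (303–328, 111–123). Now I'll fit the case pose and the notch position.

```bash
cat > d.py <<'E'
from h import *
d=np.load("/tmp/w1.npz");c=d["c"];px=d["px"].astype(int)
m=(np.hypot(c[...,0]-.557,c[...,1]-.215)<.13)&(abs(c[...,2]-.07)<.006)
P=c[m];ce,sz,an=cv2.minAreaRect((P[:,:2]*1000).astype(np.float32));print(len(P),ce,sz,an,np.median(P[:,2]))
th=np.radians(-100.6 if not 75<an<84 else an-180)
u=np.array([np.cos(th),np.sin(th)]);v=np.array([-u[1],u[0]])
# plane top intersect of pixel edges: map pixels onto z=.07 plane by a homography fit of top points
vv,uu=np.mgrid[0:400,0:640]
K=None
H,_=cv2.findHomography(np.c_[uu[m],vv[m]].astype(np.float32),P[:,:2].astype(np.float32),cv2.RANSAC,.002)
g=cv2.perspectiveTransform(np.dstack([uu,vv]).reshape(-1,1,2).astype(np.float64),H).reshape(400,640,2)-np.array(ce)/1000
X=(g@u)*1000;Y=(g@v)*1000
gray=d["px"].mean(-1)
k=(abs(X+54)<4)
for y in range(-40,40,2):
    q=k&(abs(Y-y)<1.2); print(y,int(np.mean(gray[q])) if q.any() else None,round(np.nanmedian(c[...,2][q]),3),end=" | ")
dark=(gray<np.median(gray[m])-18)
print("\nX profile at y window")
for x in range(-70,-40,2):
    print(x,[int(np.mean(gray[(abs(X-x)<1)&(abs(Y-y0)<4)])) for y0 in (-15,-5,0,5,10,15)])
E
python3 d.py
```

```text
14982 (558.90380859375, 214.00767517089844) (130.93312072753906, 180.84539794921875) 79.30729675292969 0.07035785197887416
-40 160 0.07 | -38 159 0.07 | -36 159 0.07 | -34 160 0.07 | -32 144 0.07 | -30 151 0.006 | -28 158 0.006 | -26 157 0.006 | -24 158 0.006 | -22 157 0.007 | -20 156 0.006 | -18 156 0.006 | -16 156 0.007 | -14 156 0.007 | -12 156 0.006 | -10 155 0.006 | -8 155 0.006 | -6 154 0.006 | -4 139 0.006 | -2 153 0.07 | 0 154 0.07 | 2 153 0.07 | 4 153 0.07 | 6 152 0.07 | 8 153 0.07 | 10 152 0.07 | 12 151 0.07 | 14 151 0.07 | 16 151 0.07 | 18 151 0.07 | 20 150 0.07 | 22 150 0.07 | 24 150 0.07 | 26 150 0.07 | 28 149 0.07 | 30 149 0.07 | 32 149 0.07 | 34 148 0.07 | 36 147 0.07 | 38 146 0.07 | 
X profile at y window
-70 [148, 147, 146, 146, 145, 144]
-68 [59, 62, 57, 61, 59, 57]
-66 [97, 94, 95, 96, 96, 93]
-64 [160, 158, 158, 157, 158, 156]
-62 [156, 154, 154, 152, 152, 151]
-60 [156, 151, 151, 151, 151, 151]
-58 [155, 149, 151, 153, 152, 150]
-56 [156, 149, 150, 153, 152, 151]
-54 [155, 150, 152, 152, 151, 151]
-52 [157, 152, 152, 153, 152, 151]
-50 [148, 145, 150, 153, 152, 151]
-48 [143, 146, 152, 152, 152, 150]
-46 [157, 155, 154, 153, 152, 152]
-44 [157, 155, 154, 153, 153, 152]
-42 [156, 155, 155, 154, 152, 151]
```

Call:
step_arm(
  series="0 0 0 0.005 -0.06 0 0.0854;0 0 0 0.005 -0.06 0 0.0854;0 0 0 0.005 -0.06 0 0.0854;0 0 0 0.004 -0.06 0 0.0854;0 0 0 0.004 -0.06 0 0.0854;0 0 0 0.004 -0.06 0 0.0854;0 0 0 0.004 -0.06 0 0.0854;0 0 0 0 0 0 0.0854;0 0 0 0 0 0 0.0854",
)

```text
clock: 4.0
position: [0.5825, -0.1991, 0.3014]
tcp_rot: [0.726, 0.688, 0.0, -0.0]
force: [0.1, 0.5, 0.0]
width: 0.999
gripper_force: 0.0
```

```bash
cat > e.py <<'E'
from h import *
s=manip.observe();p=cams.snapshot("wrist");c=cloud(p,s);save("w2.png",p["pixels"])
print(s["position"])
def rect(x,y,r,z0,z1):
    m=(np.hypot(c[...,0]-x,c[...,1]-y)<r)&(c[...,2]>z0)&(c[...,2]<z1)
    P=c[m]; (ce,sz,an)=cv2.minAreaRect((P[:,:2]*1000).astype(np.float32)); print(len(P),np.round(ce,1),np.round(sz,1),round(an,2),"z",np.median(P[:,2]))
rect(.583,-.219,.06,.071,.079)
rect(.583,-.219,.03,.155,.166)
rect(.583,-.219,.03,.08,.166)
for n in ["stand","spatula"]: print(n,[(np.round(x["location"],3).tolist(),round(x["score"],2)) for x in cams.tip_of(p,n)][:2])
E
python3 e.py
```

```text
[ 0.58253853 -0.19910052  0.30137205]
2209 [ 585.4 -219.7] [60.5 70.2] 87.54 z 0.07525089562383785
266 [ 585.5 -219.1] [17.5 13.5] 88.59 z 0.16090691175454958
715 [ 585.3 -219.4] [29.6 21.6] 87.44 z 0.13270410454732506
stand []
spatula [([0.585, -0.22, 0.078], 0.64), ([0.647, -0.255, 0.015], 0.64)]
```

View pics/w2.png

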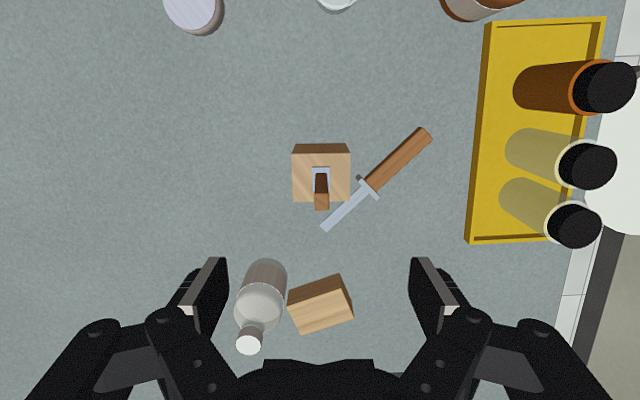

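The wrist view shows the stand at px (321,172) with the short spatula's handle at (321,190). The longer look-alike has toppled by itself and lies clear at (375,180). Grasping the stand one.

Call:
step_arm(
  series="0 0 0.009 0.003 -0.0204 -0.03 0.0854;0 0 0 0 0 -0.0424 0.0854;0 0 0 0 0 -0.045 0.0854;0 0 0 0 0 -0.045 0.0854;0 0 0 0 0 -0.035 0.0854;0 0 0 0 0 0 0.0854;0 0 0 0 0 0 0.03;0 0 0 0 0 0 0;0 0 0 0 0 0 0;0 0 0 0 0 0 0",
)

```text
clock: 5.4
position: [0.5861, -0.2207, 0.105]
tcp_rot: [0.723, 0.691, 0.0, 0.001]
force: [0.6, -0.6, -0.7]
width: 0.156
gripper_force: 61.4
```

Grasped: the opening of 13.3 mm matches the handle. Now lifting and carrying it to the case.

Call:
step_arm(
  series="0 0 0 0 0 0.03 0;0 0 0 0 0 0.05 0;0 0 0 0 0 0.06 0;0 0 0 0 0 0.06 0;0 0 0.143 -0.002 0.0574 0 0;0 0 0.143 -0.002 0.0574 0 0;0 0 0.143 -0.002 0.0574 0 0;0 0 0.143 -0.002 0.0574 0 0;0 0 0.143 -0.002 0.0574 0 0;0 0 0.143 -0.002 0.0574 0 0",
)

```text
clock: 6.65
position: [0.5734, 0.1258, 0.3038]
tcp_rot: [0.368, 0.93, 0.0, 0.0]
force: [0.4, 0.0, -1.5]
width: 0.151
gripper_force: 60.1
```

Call:
step_arm(
  series="0 0 0.143 -0.002 0.0574 0 0;0 0 0.143 -0.002 0.0574 0 0;0 0 0.143 -0.002 0.0574 0 0;0 0 0.1426 -0.002 0.0574 0 0;-0.1715 0.0322 0 0 0 0 0;-0.1715 0.0322 0 0 0 0 0;-0.1715 0.0322 0 0 0 0 0;-0.1715 0.0322 0 0 0 0 0;0 0 0 0 0 0 0;0 0 0 0 0 0 0",
)

```text
clock: 7.9
position: [0.5743, 0.3307, 0.2415]
tcp_rot: [0.078, 0.959, -0.273, 0.013]
force: [0.3, -0.8, 1.1]
width: 0.155
gripper_force: 60.6
```

```bash
cat > f.py <<'E'
from h import *
s=manip.observe();M=R.from_quat(s["tcp_rot"]).as_matrix()
C=np.array([.558,.2145]);th=np.radians(-100.65);u=np.array([np.cos(th),np.sin(th)]);v=np.array([-u[1],u[0]])
print("pos",s["position"],"j",s["joint_positions"].round(3))
z=M[:,2];y=M[:,1];print("tool z in case",[round(float(z[:2]@k),3) for k in(u,v)],round(z[2],3),"tilt",np.degrees(np.arccos(-z[2])).round(2),"tool y in case",[round(float(y[:2]@k),3) for k in(u,v)],"F",s["force"].round(2))
tip=s["position"]+.095*z;q=tip[:2]-C;print("tip case mm",(1000*np.array([q@u,q@v,tip[2]])).round(1))
E
python3 f.py
```

```text
pos [0.57430225 0.33069161 0.24146463] j [ 0.621  1.056  1.42   2.295 -0.431  0.864]
tool z in case [0.52, 0.08] -0.85 tilt 31.77 tool y in case [-0.853, 0.0] F [ 0.32 -0.82  1.13]
tip case mm [-67.8   2.2 160.7]
```

```bash
cat > g.py <<'E'
from h import *
import json,sys
C=np.array([.558,.2145]);th=np.radians(-100.65);u=np.array([np.cos(th),np.sin(th),0]);v=np.array([-u[1],u[0],0]);zz=np.array([0,0,1.])
L=.095
def Rdes(t): # tilt deg; tool y = -u side at tilt 0 (azimuth 79.35)
    t=np.radians(t);z=np.sin(t)*u-np.cos(t)*zz;y=-(np.cos(t)*u+np.sin(t)*zz);x=np.cross(y,z);return np.c_[x,y,z]
def log():
    s=manip.observe();open("log.txt","a").write(json.dumps([list(s["joint_positions"]),list(s["position"]),list(s["tcp_rot"])])+"\n");return s
def report(t,tip):
    s=log();M=R.from_quat(s["tcp_rot"]).as_matrix();D=Rdes(t)
    w=R.from_matrix(D@M.T).as_rotvec()
    tp=np.r_[C,0]+(tip[0]*u+tip[1]*v+tip[2]*zz)/1000;T=tp-L*D[:,2]
    tn=s["position"]+L*M[:,2]-np.r_[C,0]
    print("j",s["joint_positions"].round(3),"F",s["force"].round(1),"tau",s["ft_torque"].round(2),"width",round(s["width"],3));print("tip now",(1000*np.array([tn@u,tn@v,tn[2]])).round(1),"tilt",np.degrees(np.arccos(-M[2,2])).round(2))
    print("turn",w.round(3),"shift",(T-s["position"]).round(4),"target TCP",T.round(4))
if __name__=="__main__": report(float(sys.argv[1]),list(map(float,sys.argv[2:5])))
E
python3 - <<'E'
import json
open("log.txt","w").write(json.dumps([[0.9902,.04876,.09761,1.622,0,1.443],[.22935,.47158,.23012],[.224445,.974486,-.0011027,-.0004044]])+"\n"+json.dumps([[.266,.27,.489,1.791,.001,1.892],[.55153,.22002,.30098],[.726,.687,0,0]])+"\n")
E
python3 g.py 40 -76.5 -17.5 94.3
```

```text
j [ 0.621  1.056  1.42   2.295 -0.431  0.864] F [ 0.3 -0.8  1.1] tau [ 0.57 -0.07  0.02] width 0.155
tip now [-67.8   2.2 160.7] tilt 31.77
turn [-0.134  0.092 -0.047] shift [-0.0081  0.0222 -0.0744] target TCP [0.5662 0.3529 0.1671]
```

Call:
step_arm(
  series="0 0 0 -0.004 0.005 -0.025 0;0 0 0 -0.004 0.005 -0.025 0;-0.067 0.046 -0.023 0 0.006 -0.012 0;-0.067 0.046 -0.023 0 0.006 -0.012 0;0 0 0 0 0 0 0;0 0 0 0 0 0 0",
)

```text
clock: 8.65
position: [0.5655, 0.3412, 0.1545]
tcp_rot: [0.083, 0.943, -0.321, -0.014]
force: [-0.1, -1.0, -0.4]
width: 0.153
gripper_force: 60.6
```

```bash
python3 g.py 40 -76.5 -17.5 94.3
```

```text
j [ 0.648  1.191  1.42   2.295 -0.447  0.939] F [-0.1 -1.  -0.4] tau [ 0.79 -0.11  0.  ] width 0.153
tip now [-68.1 -12.9  79.1] tilt 37.5
turn [-0.039  0.034 -0.02 ] shift [0.0007 0.0118 0.0126] target TCP [0.5662 0.3529 0.1671]
```

```bash
python3 - <<'E'
s=open('g.py').read()
s=s.replace("def Rdes(t): #","def Rdes(t,a=10): #").replace("x=np.cross(y,z);return","a=np.radians(a);z=np.cos(a)*z+np.sin(a)*v;x=np.cross(y,z);return")
open('g.py','w').write(s)
E
python3 g.py 40 -62.1 -20.1 76.7
```

```text
j [ 0.648  1.191  1.42   2.295 -0.447  0.939] F [-0.1 -1.  -0.4] tau [ 0.79 -0.11  0.  ] width 0.153
tip now [-68.1 -12.9  79.1] tilt 37.5
turn [-0.064 -0.1    0.09 ] shift [-0.0209  0.0002 -0.0061] target TCP [0.5446 0.3414 0.1484]
```

Call:
step_arm(
  series="-0.032 -0.05 0.045 -0.0105 0 0.001 0;-0.032 -0.05 0.045 -0.0105 0 0 0;0 0 0 0 0 0 0;0 0 0 0 0 0 0",
)

```text
clock: 9.15
position: [0.5479, 0.3431, 0.1561]
tcp_rot: [0.059, 0.936, -0.344, 0.046]
force: [0.3, 0.3, -0.1]
width: 0.156
gripper_force: 60.7
```

```bash
python3 g.py 40 -62.1 -20.1 76.7
```

```text
j [ 0.711  0.93   0.965  2.081 -0.549  0.974] F [ 0.3  0.3 -0.1] tau [ 0.76  0.07 -0.02] width 0.156
tip now [-64.6 -18.1  84. ] tilt 40.67
turn [-0.006 -0.005  0.006] shift [-0.0032 -0.0017 -0.0077] target TCP [0.5446 0.3414 0.1484]
```

```bash
cat > k.py <<'E'
from g import *
s=manip.observe();p=cams.snapshot("wrist");c=cloud(p,s);np.savez("/tmp/w3",c=c);save("w3.png",p["pixels"])
q=c-np.r_[C,0];X=1000*(q@u);Y=1000*(q@v);Z=1000*c[...,2]
top=(abs(Z-70)<5)&(abs(X)<90)&(abs(Y)<110)
print("n",top.sum(),"z",np.median(Z[top]),"x range",np.percentile(X[top],[.1,1,99]),"y",np.percentile(Y[top],[.5,99.5]))
for y0 in range(-45,40,6):
    b=top&(abs(Y-y0)<3);print(y0,"front x",np.round(np.percentile(X[b],[1]),1) if b.sum()>20 else None,end=";")
n=(Z<60)&(Z>-20)&(abs(X+54)<15)&(abs(Y+17)<25)
print("\nhole n",n.sum(),X[n].min() if n.any() else 0,X[n].max() if n.any() else 0,np.percentile(Y[n],[2,98]) if n.any() else 0)
r=top&(abs(X+54)<4);h,_=np.histogram(Y[r],np.arange(-50,40,3));print(h)
E
python3 k.py
```

```text
n 13462 z 70.0542735200207 x range [-66.13824873 -65.67274352  57.33622057] y [-89.3919605   87.88864684]
-45 front x [-65.6];-39 front x [-65.8];-33 front x [-65.8];-27 front x [-65.8];-21 front x [-65.9];-15 front x [-65.6];-9 front x [-65.9];-3 front x [-65.7];3 front x [-59.9];9 front x [-43.1];15 front x [-29.8];21 front x [-28.9];27 front x [-28.9];33 front x [-28.8];39 front x [-28.4];
hole n 1948 -68.93157611130017 -48.855835924313425 [-40.99860798   6.9739305 ]
[25 29 26 22 28 23 15  0  0  0  0  0  0  0  0 13 15  8  1  0  0  0  0  0
  0  0  0  0  0]
```

View pics/w3.png

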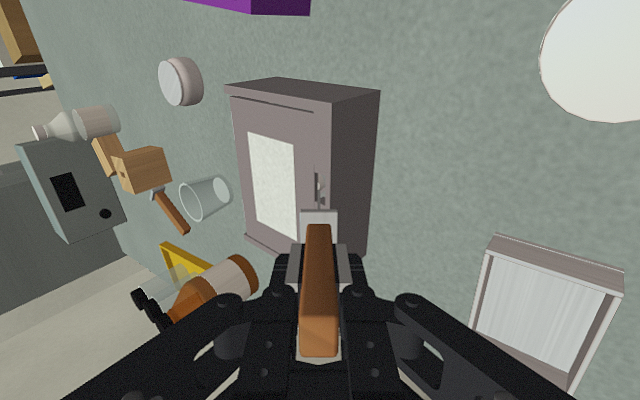

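The wrist view shows the blade tip just above the notch's dark slot at about (318,185), with the collar at (318,220). Inserting along the tool axis.

Call:
step_arm(
  series="-0.006 -0.005 0.006 -0.003 -0.0012 -0.0077 0;0 0 0 0.0004 -0.0049 -0.0057 0;0 0 0 0.0004 -0.0049 -0.0057 0;0 0 0 0 0 0 0",
)

```text
clock: 9.7
position: [0.5446, 0.3305, 0.1321]
tcp_rot: [0.056, 0.934, -0.35, 0.047]
force: [-0.3, -0.1, -1.2]
width: 0.159
gripper_force: 60.7
```

```bash
python3 g.py 40 -38.5 -13.5 48
```

```text
j [ 0.705  0.885  0.839  2.004 -0.562  0.966] F [-0.3 -0.1 -1.2] tau [0.65 0.04 0.03] width 0.159
tip now [-50.9 -18.5  60.7] tilt 41.34
turn [ 0.006 -0.007  0.001] shift [ 0.0021 -0.0136 -0.0124] target TCP [0.5467 0.317  0.1197]
```

Call:
step_arm(
  series="0.003 -0.003 0 0.001 -0.005 -0.003 0;0.003 -0.003 0 0.0005 -0.0045 -0.0047 0;0 0 0 0.0005 -0.0041 -0.0047 0;0 0 0 0 0 0 0;0 0 0 0 0 0 0",
)

```text
clock: 10.32
position: [0.546, 0.3178, 0.1199]
tcp_rot: [0.057, 0.935, -0.347, 0.05]
force: [0.6, -0.2, -2.0]
width: 0.156
gripper_force: 60.7
```

```bash
python3 g.py 40 -38.5 -13.5 48
```

```text
j [ 0.691  0.839  0.746  1.94  -0.568  0.949] F [ 0.6 -0.2 -2. ] tau [0.81 0.07 0.04] width 0.156
tip now [-39.2 -14.4  48.3] tilt 41.01
turn [-0.    -0.001 -0.   ] shift [ 0.0007 -0.0009 -0.0003] target TCP [0.5467 0.317  0.1197]
```

The blade is in and unloaded. Lifting gently.

Call:
step_arm(
  series="0 0 0 0 0 0.003 0;0 0 0 0 0 0.004 0;0 0 0 0 0 0.005 0;0 0 0 0 -0.001 0.005 0;0 0 0 0 -0.001 0.005 0;0 0 0 0 0 0 0",
)

```text
clock: 11.08
position: [0.5461, 0.3165, 0.1429]
tcp_rot: [0.057, 0.935, -0.346, 0.05]
force: [0.0, 3.9, -2.8]
width: 0.16
gripper_force: 61.0
```

```bash
python3 g.py 40 -38.5 -13.5 68
cat > l.py <<'E'
from g import *
s=manip.observe();p=cams.snapshot("wrist");c=cloud(p,s)
q=c-np.r_[C,0];X=1000*(q@u);Y=1000*(q@v);Z=1000*c[...,2]
for x in range(-45,60,15):
    b=(abs(X-x)<4)&(Y>15)&(Y<75)&(Z>50);b2=(abs(X-x)<4)&(Y>-75)&(Y<-50)&(Z>50);print(x,np.median(Z[b]).round(1),np.median(Z[b2]).round(1),end="; ")
for k in ["lid_edge","lid_hinge"]:
  for cam in [p,cams.snapshot("scene"),cams.snapshot("top")]:
    print(k,[((np.array([(np.r_[d["location"]]-np.r_[C,0])@w for w in(u,v,zz)])*1000).round(),round(d["score"],2)) for d in cams.tip_of(cam,k)])
E
python3 l.py
```

```text
j [ 0.689  0.83   0.779  1.978 -0.568  0.947] F [ 0.   3.9 -2.8] tau [1.85 0.11 0.01] width 0.16
tip now [-38.1 -14.   71. ] tilt 40.9
turn [-0.002  0.001 -0.   ] shift [ 0.0006  0.0004 -0.0032] target TCP [0.5467 0.317  0.1397]
-45 nan 85.5; -30 83.3 83.8; -15 81.9 81.5; 0 79.5 79.1; 15 77.1 76.7; 30 74.6 74.4; 45 72.0 72.0; lid_edge [(array([-47.,   0.,  86.]), 0.86)]
lid_edge [(array([-43.,  -2.,  86.]), 0.96), (array([-233., -332.,   62.]), 0.96), (array([  22., -237.,   64.]), 0.83)]
lid_edge [(array([  20., -242.,   67.]), 0.89), (array([-47.,   3.,  81.]), 0.84)]
  return _methods._mean(a, axis=axis, dtype=dtype,
  ret = ret.dtype.type(ret / rcount)
Traceback (most recent call last):
  File "l.py", line 8, in <module>
    print(k,[((np.array([(np.r_[d["location"]]-np.r_[C,0])@w for w in(u,v,zz)])*1000).round(),round(d["score"],2)) for d in cams.tip_of(cam,k)])
                                                                                                                            ~~~~~~~~~~~^^^^^^^
ValueError: only the last four pictures can be asked about
```

The lid is at about 0.157 rad with 4–5 N of contact, so step 1 is met. Following the arc.

Call:
step_arm(
  series="0 0 0 -0.0004 -0.0022 0.0074 0;0 0 0 -0.0004 -0.0022 0.0074 0;0 0 0 -0.0009 -0.0046 0.01 0;0 0 0 -0.001 -0.0055 0.0095 0;0 0 0 -0.0012 -0.0064 0.0091 0;0 0 0 -0.0014 -0.0073 0.0084 0;0 0 0 -0.0015 -0.0081 0.0077 0;0 0 0 0 0 0 0",
)

```text
clock: 12.48
position: [0.5394, 0.278, 0.2029]
tcp_rot: [0.057, 0.935, -0.347, 0.05]
force: [-0.0, 0.3, -1.3]
width: 0.155
gripper_force: 60.7
```

```bash
python3 g.py 40 -1 -13.5 130
cat > l.py <<'E'
from g import *
p=cams.snapshot("scene");save("s1.png",p["pixels"][100:240,280:460])
c=cloud(p);q=c-np.r_[C,0];X=1000*(q@u);Y=1000*(q@v);Z=1000*c[...,2]
b=(Z>80)&(X>-62)&(X<85)&(Y>20)&(Y<78);print(b.sum())
if b.sum()>20:
    P=np.c_[X[b],Z[b]];m=P.mean(0);d=np.linalg.svd(P-m)[2][0];print("mean",m.round(1),"lid angle",np.arctan2(-d[1]*np.sign(d[0]),abs(d[0])).round(3),"z max",P[:,1].max())
print([((np.array([(np.r_[d["location"]]-np.r_[C,0])@w for w in(u,v,zz)])*1000).round(),round(d["score"],2)) for d in cams.tip_of(p,"lid_edge")])
E
python3 l.py
```

```text
j [ 0.654  0.715  0.722  2.019 -0.585  0.911] F [-0.   0.3 -1.3] tau [ 0.85  0.06 -0.  ] width 0.155
tip now [  1.2 -13.6 131.3] tilt 41.08
turn [ 0.001 -0.     0.   ] shift [ 0.0005  0.0021 -0.0012] target TCP [0.5398 0.2801 0.2017]
545
mean [ 22.9 116.2] lid angle 0.863 z max 154.08805466273301
[(array([  20., -239.,   62.]), 0.96), (array([ -7.,  -4., 149.]), 0.66), (array([-233., -332.,   66.]), 0.63)]
```

Call:
step_arm(
  series="0 0 0 -0.0009 -0.0048 0.0035 0;0 0 0 -0.0009 -0.0048 0.0035 0;0 0 0 -0.0011 -0.0057 0.0031 0;0 0 0 -0.0011 -0.0057 0.0031 0;0 0 0 -0.0011 -0.006 0.0022 0;0 0 0 -0.0011 -0.006 0.0022 0;0 0 0 -0.0012 -0.0063 0.0013 0;0 0 0 -0.0012 -0.0063 0.0013 0;0 0 0 -0.0011 -0.006 0.0005 0;0 0 0 0 0 0 0",
)

```text
clock: 13.82
position: [0.5296, 0.2271, 0.2227]
tcp_rot: [0.057, 0.935, -0.347, 0.05]
force: [-0.2, 0.1, -0.5]
width: 0.154
gripper_force: 60.8
```

```bash
python3 g.py 40 54 -13.5 152;python3 l.py
```

```text
j [ 0.602  0.569  0.551  1.962 -0.606  0.854] F [-0.2  0.1 -0.5] tau [ 0.92  0.13 -0.04] width 0.154
tip now [ 53.1 -13.8 151.1] tilt 41.06
turn [ 0.001 -0.    -0.   ] shift [ 0.0001 -0.001   0.0009] target TCP [0.5297 0.2261 0.2237]
481
mean [ 59.1 129. ] lid angle 1.524 z max 175.62204624482845
[(array([-232., -333.,   64.]), 0.82), (array([  17., -239.,   62.]), 0.65), (array([-69.,   1.,  70.]), 0.54)]
```

The lid is at 1.524 rad. Retracting, then uprighting the spatula.

Run:
```python
from g import *
s=manip.observe();M=R.from_quat(s["tcp_rot"]).as_matrix()
print(R.from_matrix(Rdes(0,0)@M.T).as_rotvec().round(4))
t=R.from_quat([0.7232,0.6906,0,0.0005]).as_matrix();print(R.from_matrix(t@Rdes(0,0).T).as_rotvec().round(4))
```

```text
[ 0.7163  0.0357 -0.0614]
[-1.000e-04 -1.100e-03 -1.431e+00]
```

Call:
step_arm(
  series="0 0 0 0.004 0.02 0.005 0;0 0 0 0.006 0.03 0.02 0;0 0 0 0.004 0.02 0.03 0;0 0 0 0 0 0.03 0;0 0 0 0 0 0 0",
)

```text
clock: 14.55
position: [0.5418, 0.2939, 0.3047]
tcp_rot: [0.056, 0.936, -0.344, 0.055]
force: [0.0, -0.4, -1.5]
width: 0.157
gripper_force: 60.7
```

Call:
step_arm(
  series="0.1433 0.0071 -0.0123 0 0 0.006 0;0.1433 0.0071 -0.0123 0 0 0.006 0;0.1433 0.0071 -0.0123 0 0 0.006 0;0.1433 0.0071 -0.0123 0 0 0.006 0;0.1433 0.0071 -0.0123 0 0 0.006 0;0 0 0 0 0 0 0;0 0 0 0 0 0 0",
)

```text
clock: 15.42
position: [0.5403, 0.2932, 0.3316]
tcp_rot: [0.093, 0.996, 0.002, 0.002]
force: [0.5, 0.8, -1.5]
width: 0.154
gripper_force: 60.8
```

Run:
```python
from g import *
s=log();M=R.from_quat(s["tcp_rot"]).as_matrix()
t=R.from_quat([0.7232,0.6906,0,0.0005]).as_matrix()
print(s["position"],s["joint_positions"].round(3),M[:,2].round(3),R.from_matrix(t@M.T).as_rotvec().round(4),np.array([.5861,-.2207,.26])-s["position"])
```

```text
[0.54033813 0.29318997 0.33162469] [3.87e-01 3.55e-01 6.59e-01 1.87e+00 1.00e-03 5.74e-01] [ 0.004  0.003 -1.   ] [ 3.0000e-04  4.2000e-03 -1.4306e+00] [ 0.04576187 -0.51388997 -0.07162469]
```

Call:
step_arm(
  series="0 0 -0.143 0.0046 -0.0514 0 0;0 0 -0.143 0.0046 -0.0514 0 0;0 0 -0.143 0.0046 -0.0514 0 0;0 0 -0.143 0.0046 -0.0514 0 0;0 0 -0.143 0.0046 -0.0514 0 0;0 0 -0.143 0.0046 -0.0514 0 0;0 0 -0.143 0.0046 -0.0514 0 0;0 0 -0.143 0.0046 -0.0514 0 0;0 0 -0.143 0.0046 -0.0514 0 0;0 0 -0.143 0.0044 -0.0514 0 0",
)

```text
clock: 16.68
position: [0.5874, -0.2206, 0.331]
tcp_rot: [0.724, 0.69, -0.001, 0.003]
force: [0.9, 0.3, -0.8]
width: 0.155
gripper_force: 60.7
```

Call:
step_arm(
  series="0 0 0 0 0 -0.05 0;0 0 0 0 0 -0.05 0;0 0 0 0 0 -0.025 0;0 0 0 0 0 0 0;0 0 0 0 0 0 0",
)

```text
clock: 17.3
position: [0.5877, -0.2198, 0.2086]
tcp_rot: [0.722, 0.691, 0.0, 0.004]
force: [-0.1, -0.1, -0.7]
width: 0.157
gripper_force: 60.7
```

```bash
cat > r.py <<'E'
from g import *
s=log();M=R.from_quat(s["tcp_rot"]).as_matrix()
t=R.from_quat([0.7232,0.6906,0,0.0005]).as_matrix()
print(s["position"],M[:,2].round(4),R.from_matrix(t@M.T).as_rotvec().round(4),np.array([.5861,-.2207,.105])-s["position"],s["force"])
p=cams.snapshot("wrist");c=cloud(p,s);save("w5.png",p["pixels"][60:330,180:480])
for (z0,z1,r) in [(.071,.079,.06),(s["position"][2]-.04,s["position"][2]-.02,.03),(s["position"][2]+.03,s["position"][2]+.06,.03)]:
    m=(np.hypot(c[...,0]-.5855,c[...,1]+.2195)<r)&(c[...,2]>z0)&(c[...,2]<z1);P=c[m]
    if len(P)>10: ce,sz,an=cv2.minAreaRect((P[:,:2]*1000).astype(np.float32));print(len(P),np.round(ce,1),np.round(sz,1),round(an,2),np.median(P[:,2]))
E
python3 r.py
```

```text
[ 0.5876538  -0.21979029  0.20857136] [ 0.0065 -0.0062 -1.    ] [ 0.0055  0.0058 -0.0023] [-0.0015538  -0.00090971 -0.10357136] [-0.1130958  -0.13957869 -0.66459799]
4465 [ 585.3 -219.6] [60.2 70.2] 87.64 0.07527603416658821
806 [ 588.9 -213.6] [20.3 21.8] 87.72 0.1846655785678178
8866 [ 585.5 -218.3] [27.2 59.9] 87.63 0.26084540447694926
```

Call:
step_arm(
  series="0.0055 0.0058 -0.002 -0.0016 -0.0009 -0.01 0;0 0 0 0 0 -0.015 0;0 0 0 0 0 -0.01 0;0 0 0 0 0 -0.005 0;0 0 0 0 0 0 0",
)

```text
clock: 17.98
position: [0.5847, -0.2211, 0.167]
tcp_rot: [0.724, 0.69, -0.0, -0.001]
force: [-1.1, 0.3, -0.3]
width: 0.152
gripper_force: 60.7
```

```bash
python3 r.py; python3 -c "
import cv2;a=cv2.imread('pics/w5.png');cv2.imwrite('pics/w6.png',cv2.resize(a,None,fx=2,fy=2))"
```

```text
[ 0.5847327  -0.22107362  0.16695604] [-9.e-04  6.e-04 -1.e+00] [-0.0014 -0.0016  0.0012] [ 0.0013673   0.00037362 -0.06195604] [-1.08032238  0.30075297 -0.2665502 ]
5371 [ 585.3 -219.8] [60.7 70.3] 87.51 0.07521472438669184
811 [ 585.8 -214.8] [20.2 21.8] 87.84 0.14306502038780408
8820 [ 585.4 -220.4] [27.3 59.9] 87.12 0.21905235911875587
```

View pics/w6.png

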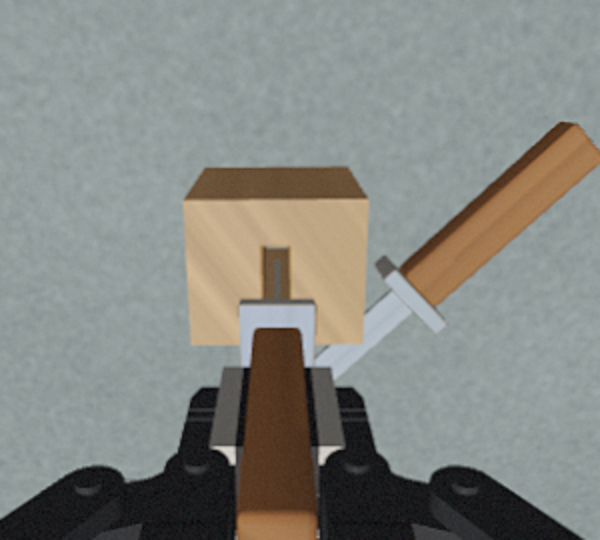

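The crop shows the blade at (277,275), centred over the slot at (265–290, 250–300). Lowering it home.

Call:
step_arm(
  series="0 0 0 0.0007 0.0002 -0.015 0;0 0 0 0 0 -0.015 0;0 0 0 0 0 -0.015 0;0 0 0 0 0 -0.01 0;0 0 0 0 0 -0.005 0;0 0 0 0 0 -0.002 0;0 0 0 0 0 0 0",
)

```text
clock: 18.9
position: [0.5862, -0.2212, 0.1062]
tcp_rot: [0.724, 0.69, 0.0, 0.001]
force: [-0.1, -0.9, -1.2]
width: 0.157
gripper_force: 60.7
```

Lowering about another millimetre, then opening slowly and rising.

Call:
step_arm(
  series="0 0 0 0 0 -0.0008 0;0 0 0 0 0 0 0;0 0 0 0 0 0 0.03;0 0 0 0 0 0 0.06;0 0 0 0 0 0 0.0854;0 0 0 0 0 0 0.0854;0 0 0 0 0 0 0.0854",
)

```text
clock: 19.77
position: [0.5859, -0.2211, 0.105]
tcp_rot: [0.724, 0.69, 0.0, 0.0]
force: [0.5, -0.3, -0.9]
width: 0.998
gripper_force: 0.0
```

Call:
step_arm(
  series="0 0 0 0 0 0.03 0.0854;0 0 0 0 0 0.05 0.0854;0 0 0 0 0 0.06 0.0854;0 0 0 0 0.02 0.05 0.0854;0 0 0 0 0 0 0.0854;0 0 0 0 0 0 0.0854",
)

```text
clock: 20.52
position: [0.5861, -0.2011, 0.2948]
tcp_rot: [0.724, 0.69, 0.0, 0.0]
force: [-0.2, -1.1, -1.5]
width: 1.002
gripper_force: 0.0
```

```bash
python3 e.py; python3 l.py; python3 -c "
from h import *
p=cams.snapshot('scene');save('fin.png',p['pixels'])
for n in ['beaker','amber','tin','wash','block','jar','vial_tray','spatula']: print(n,[(np.round(d['location'],3).tolist(),round(d['score'],2)) for d in cams.tip_of(p,n)][:2])"
```

```text
[ 0.58610592 -0.20113272  0.29476622]
2280 [ 585.5 -219.4] [59.9 70.2] 87.43 z 0.07526443262929906
284 [ 586.7 -219.8] [17.6 13.2] 87.48 z 0.16102039164489135
756 [ 587.  -219.7] [29.5 21.3] 87.46 z 0.1328412830183747
stand [([0.581, -0.219, 0.001], 0.83)]
spatula [([0.648, -0.255, 0.014], 0.76), ([0.589, -0.221, 0.082], 0.65)]
476
mean [ 59.1 129.4] lid angle 1.521 z max 175.1450993911996
[(array([-230., -333.,   62.]), 0.83), (array([  21., -238.,   62.]), 0.82), (array([ 57.,  -1., 172.]), 0.64)]
beaker [([0.612, -0.005, 0.003], 0.94)]
amber [([0.773, -0.007, -0.004], 0.86)]
tin [([0.447, -0.013, -0.0], 0.84)]
wash [([0.486, -0.396, -0.002], 0.73), ([0.775, -0.012, -0.003], 0.41)]
block [([0.57, -0.442, 0.004], 0.58), ([0.589, -0.225, 0.075], 0.3)]
jar [([0.462, 0.451, -0.002], 0.56)]
vial_tray [([0.656, 0.423, 0.002], 0.86)]
spatula [([0.588, -0.224, 0.072], 0.86), ([0.65, -0.256, 0.018], 0.58)]
```

View pics/fin.png

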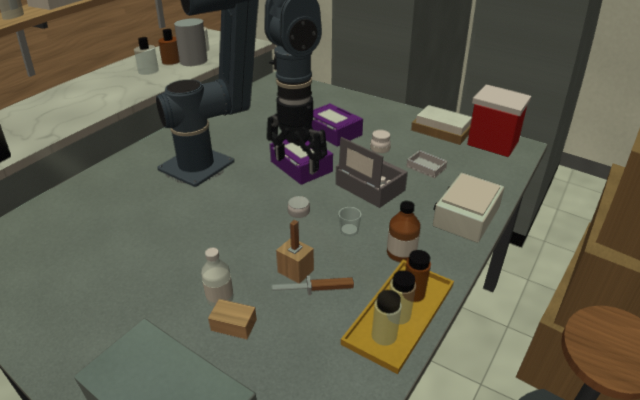

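The lid stands upright at (360,160), and the spatula is home in the stand at (295,245) with its top at 0.161 m, as at the start. The bystanders haven't moved, so I'm handing in.

```bash
python3 -c "
from station import manip
print(manip.close_job())"
```

```text
the job is handed in; nothing more can be done
None
```

I handed the job in at about 21 s: the lid stands upright by itself at about 1.52 rad, the spatula is back in the stand blade down and fully home, and no bystander moved; the longer look-alike spatula toppled by itself early on, and I never touched it.

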